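# Put the mixed-up seasonings back on their own coasters

### The job

The four seasoning containers have been put back on each other's coasters. Rearrange them so that each stands upright in the middle of the coaster of its own colour (purple jar on purple, green-capped bottle on green, steel shaker on grey, black-capped spice jar on black); the cork coaster is free for parking one on the way and ends up empty. Do not tip any of them over, and leave the brass scoop where it lies.

Things in the scene. Friction and masses are not known exactly. Their poses are not given: they have to be found in the camera images.
- purple_jar: Loose small jar with a wide purple lid, 66 mm tall: body 55 mm across up to 49 mm, lid 58 mm across above. 0.08 kg. It belongs on the purple coaster. Origin: centre of its underside; its z axis runs up through the cap. Round, so its yaw does not matter.
- green_bottle: Loose white bottle with a green cap and a label with a blue band, 116 mm tall: body 49 mm across up to about 80 mm, then a shoulder, cap 38 mm across from 99 mm up. 0.13 kg. It belongs on the green coaster. Origin: centre of its underside; its z axis runs up through the cap. Round, so its yaw does not matter.
- steel_shaker: Loose plain grey steel shaker with holes in its top, 76 mm tall, 41 mm across. 0.07 kg. It belongs on the grey coaster. Origin: centre of its underside; its z axis runs up through the cap. Round, so its yaw does not matter.
- black_spice: Loose spice jar with a black cap, 105 mm tall, 41 mm across from bottom to top. 0.11 kg. It belongs on the black coaster. Origin: centre of its underside; its z axis runs up through the cap. Round, so its yaw does not matter.
- purple_coaster: Purple drink coaster, fixed to the counter, 82 mm across; its flat floor is 3 mm above the counter inside a rim 7 mm high, and the round recess is 71 mm across. Origin: centre of its underside, on the counter; z up. The place of the purple jar; at the start one of the other containers stands on it.
- green_coaster: Green drink coaster, fixed to the counter, 82 mm across; its flat floor is 3 mm above the counter inside a rim 7 mm high, and the round recess is 71 mm across. Origin: centre of its underside, on the counter; z up. The place of the green bottle; at the start one of the other containers stands on it.
- grey_coaster: Grey drink coaster, fixed to the counter, 82 mm across; its flat floor is 3 mm above the counter inside a rim 7 mm high, and the round recess is 71 mm across. Origin: centre of its underside, on the counter; z up. The place of the steel shaker; at the start one of the other containers stands on it.
- black_coaster: Black drink coaster, fixed to the counter, 82 mm across; its flat floor is 3 mm above the counter inside a rim 7 mm high, and the round recess is 71 mm across. Origin: centre of its underside, on the counter; z up. The place of the black spice; at the start one of the other containers stands on it.
- cork_coaster: Tan cork drink coaster, fixed to the counter, 82 mm across; its flat floor is 3 mm above the counter inside a rim 7 mm high, and the round recess is 71 mm across. Origin: centre of its underside, on the counter; z up. Empty at the start: the free spot for parking one container.
- scoop: Bystander: loose brass scoop lying on the counter, about 159 x 39 x 22 mm, long along its x axis, not to be moved. Origin: centre of its underside.
Things that resemble listed ones, but are neither listed nor needed, are in the scene too. What is shaped like the black_spice but pink is not meant. What is shaped like the steel_shaker but orange is not meant.

How it is judged (in metres and radians):
At the end, for the whole second after the job is handed in: Each of the four containers stands in the recess of the coaster of its own colour: within 15 mm of the coaster's centre, its underside less than 6 mm above the coaster's underside, upright within 0.1 rad, released and at rest (so the cork coaster is empty) (horizontal distance between purple_jar and purple_coaster below 0.015 m and z of purple_jar in the frame of purple_coaster below 0.006 m and angle between each of purple_jar, green_bottle, steel_shaker, black_spice's own z axis and vertical below 0.1 rad and linear speed of each of purple_jar, green_bottle, steel_shaker, black_spice below 0.02 m/s and contact force between each of purple_jar, green_bottle, steel_shaker, black_spice and the fingers below 0.05 N and horizontal distance between green_bottle and green_coaster below 0.015 m and z of green_bottle in the frame of green_coaster below 0.006 m and horizontal distance between steel_shaker and grey_coaster below 0.015 m and z of steel_shaker in the frame of grey_coaster below 0.006 m and horizontal distance between black_spice and black_coaster below 0.015 m and z of black_spice in the frame of black_coaster below 0.006 m); the robot touches nothing.
It fails at once if a container is tipped over (angle between any of purple_jar, green_bottle, steel_shaker, black_spice's own z axis and vertical above 0.8 rad).
It fails at once if the scoop is shifted by more than 20 mm (distance of scoop from where it was at the start of the episode above 0.02 m).
It also fails if it takes over 115 s, if anything falls off the work surface, if the arm or the gripper's body presses on something with over 40 N, if the wrist force passes 120 N, or if a joint passes its speed limit or range.

### The arm

A 6-joint arm with a two-finger parallel gripper is mounted at the origin on a cart in front of the work surface, level with it; the furniture and walls round the work are solid. World frame = base frame: x ahead of the robot, y to its left, z up, the work surface at z = 0. Lengths are in mm, angles in rad, forces in N, time in s.
With the tool pointing down it reaches from about 300 to 775 mm from the base axis. Payload 14.6 kg.
Tool frame: the origin (TCP) lies at the very end of the fingers, on their centre line; the grasp point (between the pads) lies 19 mm behind it; z points along the fingers, y is the line along which they close (so a half turn about z gives the same grasp; the last joint's range is limited). The gripper opens to 94 mm and grips with 3 to 60 N. Pads are 16 mm wide; open, the fingers measure 119 mm over their backs; the gripper's body (75 mm by 177 mm) begins 78 mm behind the grasp point.
Start: joints at [-0.067, 0.3, 1.521, -0, 1.321, -0.067], TCP at [549.99, -0.002, 205.446] pointing down, gripper open.
Joint ranges: [-3.03, 3.03], [-0.79, 2.21], [0.23, 2.52], [-1.04, 4.18], [0, 3.07], [-2.55, 2.55]. Speed limits (rad/s): [2.22, 2.22, 2.57, 3.14, 3.14, 3.14].

### API

Orientations are given as [roll, pitch, yaw] about the fixed x, y, z axes, in that order (R = Rz(yaw) Ry(pitch) Rx(roll)).
In Python, from cell import manip, optics gives the robot as it stands.
- The arm moves only by the shell command python3 -m crank 'ROWS' [FORCE]. ROWS is JSON, a list of rows, each a list of 7 numbers: the opening in per cent of the stroke, from 0 (shut) to 100 (fully open), then the shift along the tool's x, y, z in mm, then the turn, a rotation vector about the tool's x, y, z in rad. A call has 1 to 10 rows; each row is the pose to reach, as a shift and turn from the pose commanded when the call began, along the tool's axes at that moment; what a row does not reach only later rows make up. A row lasts 1/10 s, in which the tool goes at most 50 mm and 8.59 degrees, less where a joint would pass 70% of its speed; a pose out of reach is approached as far as the arm can. A call with a gripper value outside its range is refused whole. The fingers move at their own pace and stop on an object; FORCE is the grip in N (left out, the last holds). Time passes only in rows, so rows that repeat a pose let the fingers close. It gives the time, the measured TCP pose, the force, the opening and the grip force at its end, in the units of the state.
- manip.read_state(): the state, without advancing time (a new reading comes with each control period).
- optics.camera(name): name is "scene" or "side" or "wrist"; returns (picture, depth): 384x512x3 uint8, red, green, blue; 384x512 float32, mm along the optical axis (not along the pixel's ray), 0 where there is no reading.
- optics.calibration(name): a dict with "camera_matrix" (3x3 intrinsics, pixels), "k1" (the pictures are not rectified: a ray, as slopes to the right and down, at radius r is drawn at 1 + k1 r^2 times it, then the intrinsics apply), "R" (3x3) and "t" (3): a world point X has camera coordinates R X + t. Camera axes: x right, y down, z forward; pixel columns grow to the right and rows downward; lengths in mm; the calibration is good to about 2 mm. A picture is of the moment at which its call begins: read the wrist's pose just before it. calibration takes no time and is no camera call; for the wrist camera it gives the pose at the moment of the call.
- manip.sign_off(): hands the job in; it is judged then, once.
The state is a dict: "clock": time; "joints": joint angles; "qd": joint speeds; "effort": joint torques, N m; "eef_pos": TCP position; "eef_rot": TCP orientation; "wrist_force": force on the tool from outside, world axes, zero at the start; "moment": the same for the moment, N m; "finger_gap": finger opening in mm; "finger_force": force on a finger pad.
Only numpy, scipy, OpenCV 4.12 (cv2) and the standard library are available. Lean on these libraries where they do the work, as an engineer would, in place of code of your own. Each camera call takes 0.05 s, during which the arm holds its last target. There are 200 camera calls.

## Working session

There is one attempt and no reset: what is moved stays moved. The work goes in short steps, Python scripts to look and compute and a shell command to move; the robot and the scene stay as the last step left them, time stands still between calls to the robot, and variables do not carry over. Pictures are saved under pics/ and viewed, at most 14 in all, crops included, and the job is handed in when it is done.

```bash
mkdir -p pics; ls
python3 - <<'E'
from cell import manip, optics
import cv2,numpy as np
s=manip.read_state(); print(s)
for n in ("scene","side"):
    p,d=optics.camera(n); cv2.imwrite(f"pics/{n}0.png",p[:,:,::-1]); np.savez(f"{n}0.npz",p=p,d=d)
    c=optics.calibration(n); print(n,c)
E
```

```text
pics
{'clock': 0.0, 'joints': array([-6.66163715e-02,  3.00520095e-01,  1.52156604e+00,  1.41019327e-05,
        1.32068255e+00, -6.65853101e-02]), 'qd': array([ 0.0008838 , -0.00183537,  0.00048298, -0.00094414,  0.00193111,
       -0.00057573]), 'effort': array([-1.53750298e-03, -5.31805658e+01, -3.52735734e+01,  7.07558286e-02,
        2.43994006e-02, -4.79655944e-05]), 'eef_pos': array([5.49747314e+02, 8.62616610e-03, 2.04865812e+02]), 'eef_rot': array([-3.14042014e+00, -9.18771969e-05,  1.57076171e+00]), 'wrist_force': array([0.5607772, 0.1148721, 0.5314807]), 'moment': array([-0.04452285, -0.03418294, -0.02920051]), 'finger_force': 0.0, 'finger_gap': 93.80695825641796}
scene {'camera_matrix': array([[428.26976012,   0.        , 255.50309921],
       [  0.        , 428.26976012, 192.67287087],
       [  0.        ,   0.        ,   1.        ]]), 'k1': -0.0820139687314721, 'R': array([[-9.11882206e-01, -4.10451500e-01, -6.40108326e-04],
       [-2.35626868e-01,  5.24757618e-01, -8.17991089e-01],
       [ 3.36081571e-01, -7.45760692e-01, -5.75230535e-01]]), 't': array([ 498.63225564,  129.5342404 , 1031.41480747])}
side {'camera_matrix': array([[443.12508017,   0.        , 250.93725211],
       [  0.        , 443.12508017, 190.41146127],
       [  0.        ,   0.        ,   1.        ]]), 'k1': -0.07498867619301587, 'R': array([[ 8.43449487e-01, -5.37208478e-01, -1.16106866e-04],
       [-2.13514527e-01, -3.35032255e-01, -9.17695448e-01],
       [ 4.92954875e-01,  7.74054545e-01, -3.97284598e-01]]), 't': array([-425.07974313,  178.98691666,  665.14574212])}
```

View pics/scene0.png

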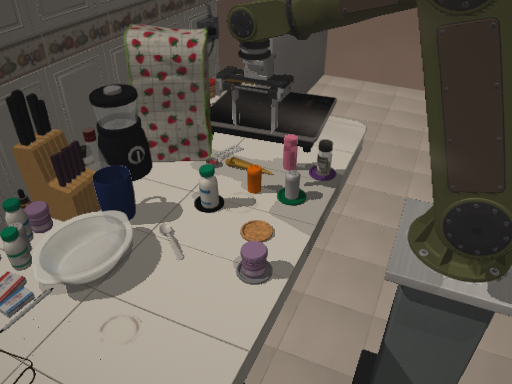

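View pics/side0.png

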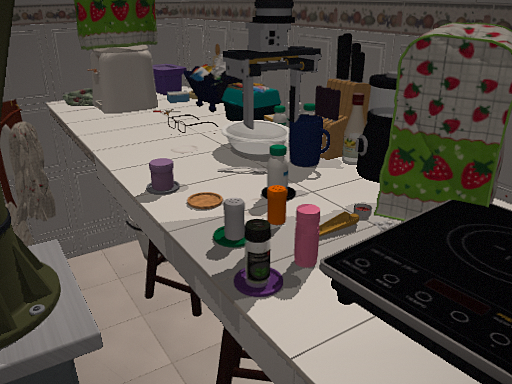

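The scene camera shows:
- Black-capped spice jar on purple (322,160), steel shaker on green (292,188), green bottle on black (209,188) and purple jar on grey (254,262).
- The cork coaster is free at (257,231).
- Lookalikes: pink (290,152), orange (254,180), a second purple jar (39,217) and green bottles (15,215) and (16,248). These are all off the coasters, so they are not meant.
- The scoop lies at (250,166).

Next I measure positions from the depth.

```bash
cat > h.py <<'E'
import numpy as np, cv2
from scipy.optimize import least_squares
from cell import manip, optics
def cloud(d,c):
    K=c["camera_matrix"]; v,u=np.nonzero(d>0); z=d[v,u]
    n=cv2.undistortPoints(np.c_[u,v].astype(float)[:,None],K,np.array([c["k1"],0,0,0,0.]))[:,0]
    X=np.c_[n,np.ones(len(n))]*z[:,None]
    return (X-c["t"])@c["R"],u,v
def proj(P,c):
    r,_=cv2.Rodrigues(c["R"]); return cv2.projectPoints(np.float64(P).reshape(-1,1,3),r,c["t"],c["camera_matrix"],np.array([c["k1"],0,0,0,0.]))[0][:,0]
def circ(P,r,x0):
    f=least_squares(lambda q:np.hypot(*(P-q).T)-r,x0,loss="soft_l1",f_scale=1.5); return f.x
E
python3 - <<'E'
from h import *
C={}
for n in ("scene","side"):
    f=np.load(n+"0.npz"); C[n]=(f["p"],)+cloud(f["d"],optics.calibration(n))
pix={"scene":dict(spice=(323,165),shaker=(292,190),bottle=(209,192),jar=(254,266),pink=(290,155),orange=(254,182),cork=(257,231),scoop=(250,166)),
"side":dict(spice=(258,255),shaker=(234,220),bottle=(278,172),jar=(161,176),pink=(307,240),orange=(277,207),cork=(205,200),scoop=(335,225))}
R=dict(spice=20.5,shaker=20.5,bottle=24.5,jar=27.5,pink=20.5,orange=20.5)
for n in C:
    p,X,u,v=C[n]
    for k,(a,b) in pix[n].items():
        q=X[np.argmin((u-a)**2+(v-b)**2)]
        if k in R:
            m=(np.hypot(*(X[:,:2]-q[:2]).T)<60)&(X[:,2]>15)&(X[:,2]<45)
            cdir=-optics.calibration(n)["R"].T@optics.calibration(n)["t"]; dr=(q-cdir)[:2]; dr/=np.hypot(*dr)
            x0=q[:2]+dr*R[k]; 
            for _ in range(3):
                mm=m&(abs(np.hypot(*(X[:,:2]-x0).T)-R[k])<12-3*_); x0=circ(X[mm,:2],R[k],x0)
            near=(np.hypot(*(X[:,:2]-x0).T)<R[k]); print(n,k,x0.round(1),mm.sum(),"top",X[near,2].max().round())
        else: print(n,k,q.round(1))
    # coaster rim points: mask low band
    for nm,q in dict(purple="spice",green="shaker",black="bottle",grey="jar",cork="cork").items():
        a,b=pix[n][q]; c=X[np.argmin((u-a)**2+(v-b)**2)][:2]
        m=(np.hypot(*(X[:,:2]-c).T)<75)&(X[:,2]>4)&(X[:,2]<9.5)
        P=X[m,:2]; x0=c
        for t in (20,12,6,5):
            s=abs(np.hypot(*(P-x0).T)-38.2)<t
            if s.sum()<8: break
            x0=circ(P[s],38.2,x0)
        print(n,"coaster",nm,x0.round(1),s.sum())
# scoop extent
p,X,u,v=C["scene"]
hsv=cv2.cvtColor(p,cv2.COLOR_RGB2HSV)[v,u]
m=(u>222)&(u<276)&(v>154)&(v<178)&(hsv[:,1]>120)&(hsv[:,0]>12)&(hsv[:,0]<30)&(X[:,2]<40)
print("scoop",X[m].min(0).round(),X[m].max(0).round(),X[m].mean(0).round())
# top map
T=np.zeros((560,800,3),np.uint8)
for n in C:
    p,X,u,v=C[n]; o=np.argsort(X[:,2]); o=o[X[o,2]<130]
    c=((450-X[o,1])*1).astype(int); r=((800-X[o,0])).astype(int); ok=(c>=0)&(c<800)&(r>=0)&(r<560); T[r[ok],c[ok]]=p[v[o],u[o]][ok][:,::-1]
cv2.imwrite("pics/top.png",T)
E
```

```text
scene spice [ 403.4 -176.3] 118 top 112.0
scene shaker [449.1 -26.6] 125 top 348.0
scene bottle [639.9  99.5] 164 top 122.0
scene jar [424.4 281.3] 234 top 72.0
scene pink [ 509.6 -169.8] 116 top 108.0
scene orange [558.  -14.6] 119 top 512.0
scene cork [473.6 153.5   2.8]
scene scoop [569.6 -13.5  76.2]
scene coaster purple [ 403.9 -175. ] 89
scene coaster green [447.8 -22.6] 110
scene coaster black [642.1  99.9] 110
scene coaster grey [423.2 282.5] 175
scene coaster cork [474.6 155.9] 171
side spice [ 402.3 -176.9] 384 top 111.0
side shaker [448.5 -24.5] 276 top 347.0
side bottle [639.   99.2] 125 top 121.0
side jar [425.6 281.3] 265 top 72.0
side pink [ 508.6 -171. ] 360 top 108.0
side orange [557.2 -12.4] 245 top 431.0
side cork [477.2 154.8   3.4]
side scoop [644.3 -99.8   4.5]
side coaster purple [ 403.1 -178.7] 341
side coaster green [446.3 -26.9] 163
side coaster black [639.9  95. ] 89
side coaster grey [423.3 277.4] 121
side coaster cork [474. 151.] 180
scoop [ 545. -128.   -0.] [695. -62.  23.] [ 642. -109.   11.]
```

View pics/top.png

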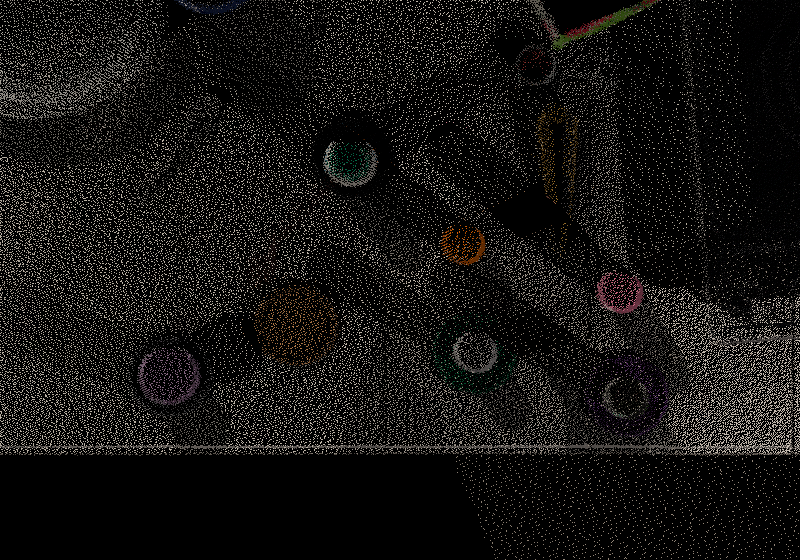

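The top map confirms the layout. Purple coaster is at (403.5,-177), green (447,-25), black (641,97.5), grey (423,280) and cork (474.5,153.5). The containers are nearly centred on their coasters, tops match the stated heights, and all are within 440–650 mm reach. I'll park the purple jar first and approach it high up.

```bash
python3 -m crank '[[100,30,-13,0,0,0,0],[100,65,-28,0,0,0,0],[100,100,-44,0,0,0,0],[100,135,-60,0,0,0,0],[100,170,-76,0,0,0,0],[100,205,-92,0,0,0,0],[100,240,-108,0,0,0,0],[100,265,-118,0,0,0,0],[100,281,-125,0,0,0,0],[100,281,-125,0,0,0,0]]' 20
python3 - <<'E'
from h import *
print(manip.read_state()["eef_pos"].round(1))
c=optics.calibration("wrist"); p,d=optics.camera("wrist")
X,u,v=cloud(d,c)
print("axis px",proj([[425,281.3,69],[423,280,7]],c).round())
m=(X[:,2]>60)&(X[:,2]<80)&(np.hypot(X[:,0]-425,X[:,1]-281)<45)
print("lid centre",cv2.minEnclosingCircle(X[m,:2].astype(np.float32)),np.median(X[m],0).round(1))
cv2.imwrite("pics/w1.png",p[:,:,::-1])
E
```

```text
clock: 1.1
eef_pos: [424.1, 282.4, 205.1]
eef_rot: [-3.141, 0.0, 1.573]
wrist_force: [0.3, -0.2, -0.6]
finger_gap: 93.8
finger_force: 0.0
[424.1 282.4 205.1]
axis px [[256. 179.]
 [254. 170.]]
lid centre ((424.1767883300781, 280.8636169433594), 29.301477432250977) [424.2 282.5  68.8]
```

View pics/w1.png

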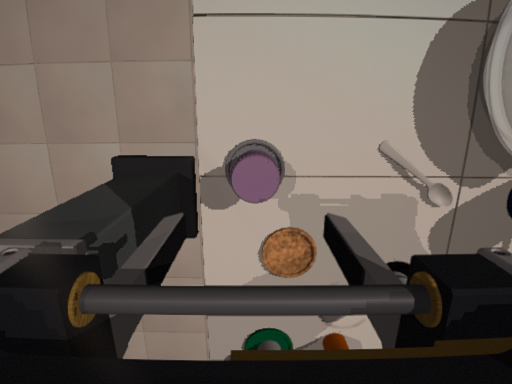

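The wrist view shows the purple jar at (255,177) on the grey coaster between the open fingers, with the cork coaster at (289,252). The lid centre measures (424,281) at z 69, as expected. Descend and grip.

```bash
python3 -m crank '[[100,0,0,30,0,0,0],[100,0,0,65,0,0,0],[100,0,0,100,0,0,0],[100,0,0,130,0,0,0],[100,0,0,150,0,0,0],[100,0,0,164,0,0,0],[100,0,0,164,0,0,0],[0,0,0,164,0,0,0],[0,0,0,164,0,0,0],[0,0,0,164,0,0,0]]' 20
python3 -m crank '[[0,0,0,0,0,0,0],[0,0,0,0,0,0,0],[0,0,0,0,0,0,0],[0,0,0,0,0,0,0],[0,0,0,0,0,0,0]]' 20
```

```text
clock: 2.15
eef_pos: [425.4, 281.1, 42.3]
eef_rot: [3.14, -0.001, 1.571]
wrist_force: [-0.2, -0.1, -0.0]
finger_gap: 73.2
finger_force: 0.0
clock: 2.65
eef_pos: [425.1, 281.1, 41.7]
eef_rot: [3.141, -0.0, 1.571]
wrist_force: [-1.3, -1.0, 5.1]
finger_gap: 56.7
finger_force: 20.0
```

```bash
python3 -m crank '[[0,0,0,-12,0,0,0],[0,0,0,-40,0,0,0],[0,-15,6,-50,0,0,0],[0,-40,16,-50,0,0,0],[0,-65,25,-50,0,0,0],[0,-90,35,-50,0,0,0],[0,-113,44,-50,0,0,0],[0,-127,49,-50,0,0,0],[0,-127,49,-50,0,0,0],[0,-127,49,-50,0,0,0]]'
python3 -m crank '[[0,0,0,20,0,0,0],[0,0,0,38,0,0,0],[0,0,0,46,0,0,0],[0,0,0,49,0,0,0],[0,0,0,49,0,0,0],[0,0,0,49,0,0,0]]'
python3 -m crank '[[100,0,0,0,0,0,0],[100,0,0,0,0,0,0],[100,0,0,0,0,0,0],[100,0,0,0,0,0,0],[100,0,0,-20,0,0,0],[100,0,0,-60,0,0,0],[100,0,0,-100,0,0,0],[100,0,0,-140,0,0,0],[100,0,0,-160,0,0,0],[100,0,0,-160,0,0,0]]'
```

```text
clock: 3.65
eef_pos: [473.9, 154.4, 91.6]
eef_rot: [-3.142, -0.0, 1.57]
wrist_force: [0.1, 0.2, -0.6]
finger_gap: 57.1
finger_force: 20.0
clock: 4.25
eef_pos: [474.3, 154.3, 43.1]
eef_rot: [3.141, -0.0, 1.571]
wrist_force: [-0.4, 0.0, -0.3]
finger_gap: 56.9
finger_force: 20.0
clock: 5.25
eef_pos: [475.0, 154.3, 205.3]
eef_rot: [3.137, -0.001, 1.571]
wrist_force: [0.8, 0.6, -1.3]
finger_gap: 94.1
finger_force: 0.0
```

```bash
python3 -m crank '[[100,-20,-3,0,0,0,0],[100,-55,-8,0,0,0,0],[100,-90,-13,0,0,0,0],[100,-125,-17,0,0,0,0],[100,-155,-22,0,0,0,0],[100,-179,-25,0,0,0,0],[100,-179,-25,0,0,0,0],[100,-179,-25,0,0,0,0]]'
python3 - <<'E'
from h import *
print(manip.read_state()["eef_pos"].round(1))
c=optics.calibration("wrist"); p,d=optics.camera("wrist")
X,u,v=cloud(d,c); np.savez("w2.npz",p=p,d=d)
for nm,q,h in(("shaker",(449,-25.5),79),("jar",(474,154),69),("orange",(557,-13.5),76)):
    m=(abs(X[:,2]-h)<6)&(np.hypot(X[:,0]-q[0],X[:,1]-q[1])<40)
    if m.sum(): print(nm,cv2.minEnclosingCircle(X[m,:2].astype(np.float32)),np.median(X[m],0).round(1))
cv2.imwrite("pics/w2.png",p[:,:,::-1])
E
```

```text
clock: 6.05
eef_pos: [448.7, -25.0, 201.5]
eef_rot: [-3.14, -0.0, 1.57]
wrist_force: [0.3, 0.8, 0.0]
finger_gap: 94.1
finger_force: 0.0
[448.7 -25.  201.5]
shaker ((447.83514404296875, -26.03310775756836), 20.510316848754883) [447.7 -24.7  77.8]
jar ((473.8046875, 153.0420379638672), 29.098207473754883) [473.7 144.   68.6]
orange ((556.4232788085938, -13.7772798538208), 20.360395431518555) [555.1 -12.8  74.8]
```

View pics/w2.png

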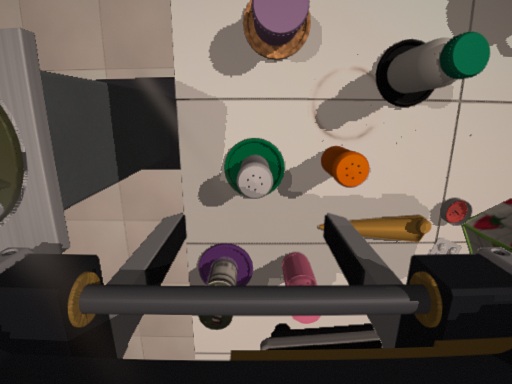

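The shaker is at (255,175) on green, measured (448,-26). The purple jar sits well in the cork coaster (280,20). The orange one (345,165) is clear of the fingers.

```bash
python3 -m crank '[[100,0,0,30,0,0,0],[100,0,0,70,0,0,0],[100,0,0,110,0,0,0],[100,0,0,140,0,0,0],[100,0,0,159,0,0,0],[100,0,0,159,0,0,0],[0,0,0,159,0,0,0],[0,0,0,159,0,0,0],[0,0,0,159,0,0,0],[0,0,0,159,0,0,0]]' 20
python3 -m crank '[[0,0,0,0,0,0,0],[0,0,0,0,0,0,0],[0,0,0,0,0,0,0],[0,0,0,0,0,0,0],[0,0,0,-10,0,0,0],[0,0,0,-40,0,0,0],[0,0,0,-75,0,0,0],[0,0,0,-100,0,0,0],[0,0,0,-110,0,0,0],[0,0,0,-110,0,0,0]]' 20
```

```text
clock: 7.1
eef_pos: [449.4, -25.0, 44.2]
eef_rot: [3.14, 0.0, 1.571]
wrist_force: [-0.8, 0.2, -0.9]
finger_gap: 65.2
finger_force: 0.0
clock: 8.1
eef_pos: [449.4, -25.1, 154.4]
eef_rot: [3.14, 0.0, 1.571]
wrist_force: [-0.1, 0.4, -0.6]
finger_gap: 40.8
finger_force: 20.0
```

```bash
python3 -m crank '[[0,15,-1,0,0,0,0],[0,45,-4,0,0,0,0],[0,80,-7,0,0,0,0],[0,120,-10,0,0,0,0],[0,160,-13,0,0,0,0],[0,200,-17,0,0,0,0],[0,240,-20,0,0,0,0],[0,275,-23,0,0,0,0],[0,297,-25,0,0,0,0],[0,305,-26,0,0,0,0]]'
python3 -m crank '[[0,0,0,0,0,0,0],[0,0,0,0,0,0,0]]'
python3 - <<'E'
from h import *
c=optics.calibration("wrist"); p,d=optics.camera("wrist")
print(manip.read_state()["eef_pos"].round(1))
X,u,v=cloud(d,c)
P=X[(X[:,2]>4)&(X[:,2]<9.5)][:,:2]; x0=np.array([423,280.])
P=P[np.hypot(*(P-x0).T)<50]
for t in (12,6,4):
    s=abs(np.hypot(*(P-x0).T)-38.2)<t; x0=circ(P[s],38.2,x0); print(x0.round(1),s.sum(), np.ptp(P[s],axis=0))
E
```

```text
clock: 9.1
eef_pos: [422.0, 281.3, 151.7]
eef_rot: [-3.139, 0.001, 1.573]
wrist_force: [-0.7, 0.0, -0.6]
finger_gap: 40.6
finger_force: 20.0
clock: 9.3
eef_pos: [422.9, 279.0, 152.8]
eef_rot: [-3.141, 0.001, 1.57]
wrist_force: [0.0, -0.5, 0.2]
finger_gap: 40.6
finger_force: 20.0
[423.1 278.9 153.1]
[423.5 279.8] 906 [81.84538577 69.41515317]
[423.5 280.1] 813 [81.84538577 69.41515317]
[423.5 280.3] 773 [81.84538577 69.41515317]
```

```bash
python3 -m crank '[[0,0,0,30,0,0,0],[0,0,0,65,0,0,0],[0,0,0,90,0,0,0],[0,0,0,104,0,0,0],[0,0,0,109,0,0,0],[0,0,0,109,0,0,0],[0,0,0,109,0,0,0]]'
python3 -m crank '[[100,0,0,0,0,0,0],[100,0,0,0,0,0,0],[100,0,0,0,0,0,0],[100,0,0,0,0,0,0],[100,0,0,-20,0,0,0],[100,0,0,-60,0,0,0],[100,0,0,-100,0,0,0],[100,0,0,-140,0,0,0],[100,0,0,-158,0,0,0],[100,0,0,-158,0,0,0]]'
```

```text
clock: 10.05
eef_pos: [423.5, 279.7, 45.1]
eef_rot: [3.141, -0.0, 1.57]
wrist_force: [-0.2, 0.3, -1.2]
finger_gap: 40.2
finger_force: 20.0
clock: 11.05
eef_pos: [423.8, 280.5, 205.0]
eef_rot: [3.137, -0.002, 1.571]
wrist_force: [0.5, -0.1, 0.2]
finger_gap: 93.9
finger_force: 0.0
```

```bash
python3 -m crank '[[100,-15,18,0,0,0,0],[100,-40,48,0,0,0,0],[100,-65,78,0,0,0,0],[100,-90,108,0,0,0,0],[100,-115,138,0,0,0,0],[100,-140,168,0,0,0,0],[100,-162,194,0,0,0,0],[100,-176,211,0,0,0,0],[100,-181,216,0,0,0,0],[100,-181,216,0,0,0,0]]'
python3 - <<'E'
from h import *
c=optics.calibration("wrist"); p,d=optics.camera("wrist")
print(manip.read_state()["eef_pos"].round(1))
X,u,v=cloud(d,c); x=X[:,:2]
m=(abs(X[:,2]-119)<6)&(np.hypot(x[:,0]-640,x[:,1]-99)<40); print("bottle",cv2.minEnclosingCircle(x[m].astype(np.float32)),np.median(X[m],0).round(1))
for nm,q in(("black",(641,97.5)),("green",(447,-25))):
  x0=np.array(q,float)
  P=X[(X[:,2]>4)&(X[:,2]<9.5)][:,:2]; P=P[np.hypot(*(P-x0).T)<50]
  for t in (12,6,4):
    s=abs(np.hypot(*(P-x0).T)-38.2)<t; x0=circ(P[s],38.2,x0)
  print(nm,x0.round(1),s.sum(), np.ptp(P[s],axis=0))
c=optics.calibration("scene"); p,d=optics.camera("scene"); X,u,v=cloud(d,c)
for nm,q,h in(("shaker",(423.5,280),79),("jar",(474,154),69)):
    m=(abs(X[:,2]-h)<6)&(np.hypot(X[:,0]-q[0],X[:,1]-q[1])<40)
    print(nm,cv2.minEnclosingCircle(X[m,:2].astype(np.float32)))
E
```

```text
clock: 12.05
eef_pos: [638.7, 98.7, 200.8]
eef_rot: [-3.139, 0.0, 1.57]
wrist_force: [0.2, 0.4, 0.8]
finger_gap: 93.9
finger_force: 0.0
[638.4  99.4 201.4]
bottle ((639.9208374023438, 100.56414031982422), 19.881561279296875) [639.7 101.7 118.2]
black [642.1  96.9] 574 [80.87513272 71.74285261]
green [449.  -23.9] 375 [73.88163048 74.8549184 ]
shaker ((423.0677185058594, 280.95733642578125), 20.523378372192383)
jar ((475.1562805175781, 156.89051818847656), 30.49785041809082)
```

The shaker stands centred on grey (423,281). The bottle is at (640,100). Grip it.

```bash
python3 -m crank '[[100,0,0,30,0,0,0],[100,0,0,70,0,0,0],[100,0,0,110,0,0,0],[100,0,0,140,0,0,0],[100,0,0,160,0,0,0],[100,0,0,160,0,0,0],[0,0,0,160,0,0,0],[0,0,0,160,0,0,0],[0,0,0,160,0,0,0],[0,0,0,160,0,0,0]]' 20
python3 -m crank '[[0,0,0,0,0,0,0],[0,0,0,0,0,0,0],[0,0,0,0,0,0,0],[0,0,0,0,0,0,0],[0,0,0,-10,0,0,0],[0,0,0,-40,0,0,0],[0,0,0,-75,0,0,0],[0,0,0,-100,0,0,0],[0,0,0,-110,0,0,0],[0,0,0,-110,0,0,0]]' 20
python3 -m crank '[[0,-8,-12,0,0,0,0],[0,-24,-37,0,0,0,0],[0,-42,-65,0,0,0,0],[0,-60,-93,0,0,0,0],[0,-78,-120,0,0,0,0],[0,-96,-148,0,0,0,0],[0,-112,-172,0,0,0,0],[0,-121,-186,0,0,0,0],[0,-124,-191,0,0,0,0],[0,-124,-191,0,0,0,0]]'
python3 -m crank '[[0,0,0,0,0,0,0]]'
python3 - <<'E'
from h import *
c=optics.calibration("wrist"); p,d=optics.camera("wrist")
print(manip.read_state()["eef_pos"].round(1))
X,u,v=cloud(d,c)
x0=np.array((448,-25.))
P=X[(X[:,2]>4)&(X[:,2]<9.5)][:,:2]; P=P[np.hypot(*(P-x0).T)<50]
for t in (12,6,4):
    s=abs(np.hypot(*(P-x0).T)-38.2)<t; x0=circ(P[s],38.2,x0)
print(x0.round(1),s.sum(), np.ptp(P[s],axis=0))
cv2.imwrite("pics/w3.png",p[:,:,::-1])
E
```

```text
clock: 13.15
eef_pos: [639.3, 99.1, 43.4]
eef_rot: [3.14, -0.0, 1.571]
wrist_force: [-0.2, 0.0, -0.5]
finger_gap: 65.7
finger_force: 0.0
clock: 14.15
eef_pos: [639.3, 99.0, 153.7]
eef_rot: [3.14, -0.0, 1.571]
wrist_force: [-0.7, -0.3, -2.3]
finger_gap: 48.0
finger_force: 20.0
clock: 15.15
eef_pos: [447.6, -25.1, 151.8]
eef_rot: [-3.141, -0.0, 1.57]
wrist_force: [-0.0, 0.2, -1.0]
finger_gap: 47.9
finger_force: 20.0
clock: 15.25
eef_pos: [448.4, -24.7, 152.0]
eef_rot: [-3.141, -0.0, 1.571]
wrist_force: [-0.0, -0.4, -1.2]
finger_gap: 48.0
finger_force: 20.0
[448.4 -24.6 152.1]
[447.5 -25.1] 711 [80.32597292 63.28171326]
```

View pics/w3.png

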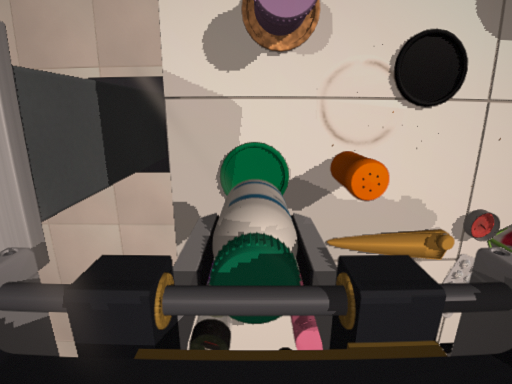

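The bottle is held upright over green (255,170), and the black coaster is free at (430,67). Lower, release and go on to the spice jar.

```bash
python3 -m crank '[[0,0,0,30,0,0,0],[0,0,0,65,0,0,0],[0,0,0,90,0,0,0],[0,0,0,104,0,0,0],[0,0,0,109,0,0,0],[0,0,0,109,0,0,0],[0,0,0,109,0,0,0]]'
python3 -m crank '[[100,0,0,0,0,0,0],[100,0,0,0,0,0,0],[100,0,0,0,0,0,0],[100,0,0,0,0,0,0],[100,0,0,-20,0,0,0],[100,0,0,-60,0,0,0],[100,0,0,-100,0,0,0],[100,0,0,-140,0,0,0],[100,0,0,-158,0,0,0],[100,0,0,-158,0,0,0]]'
python3 -m crank '[[100,-15,-4,0,0,0,0],[100,-45,-13,0,0,0,0],[100,-75,-22,0,0,0,0],[100,-105,-31,0,0,0,0],[100,-130,-39,0,0,0,0],[100,-146,-44,0,0,0,0],[100,-151,-45,0,0,0,0],[100,-151,-45,0,0,0,0],[100,-151,-45,0,0,0,0]]'
python3 - <<'E'
from h import *
c=optics.calibration("wrist"); p,d=optics.camera("wrist")
print(manip.read_state()["eef_pos"].round(1))
X,u,v=cloud(d,c); x=X[:,:2]
for nm,q,h in(("spice",(403,-176.5),108),("pink",(509,-170),105),("bottle",(448,-25),119)):
    m=(abs(X[:,2]-h)<6)&(np.hypot(X[:,0]-q[0],X[:,1]-q[1])<40)
    if m.sum(): print(nm,cv2.minEnclosingCircle(X[m,:2].astype(np.float32)),np.median(X[m],0).round(1))
x0=np.array((403.5,-177))
P=X[(X[:,2]>4)&(X[:,2]<9.5)][:,:2]; P=P[np.hypot(*(P-x0).T)<50]
for t in (12,6,4):
    s=abs(np.hypot(*(P-x0).T)-38.2)<t; x0=circ(P[s],38.2,x0)
print(x0.round(1),s.sum(), np.ptp(P[s],axis=0))
E
```

```text
clock: 16.0
eef_pos: [448.5, -24.8, 43.7]
eef_rot: [3.141, 0.0, 1.571]
wrist_force: [-0.0, -1.9, -0.9]
finger_gap: 48.4
finger_force: 20.0
clock: 17.0
eef_pos: [449.0, -25.1, 204.0]
eef_rot: [3.137, 0.001, 1.571]
wrist_force: [0.4, -0.5, 0.7]
finger_gap: 93.9
finger_force: 0.0
clock: 17.9
eef_pos: [403.1, -175.4, 201.0]
eef_rot: [-3.141, -0.0, 1.571]
wrist_force: [-0.4, 0.3, -0.6]
finger_gap: 94.2
finger_force: 0.0
[ 403.2 -175.3  201.2]
spice ((402.41485595703125, -176.7483673095703), 20.19878578186035) [ 402.2 -175.7  108.6]
pink ((508.3900451660156, -170.3095703125), 20.382776260375977) [ 506.9 -169.2  105.5]
bottle ((448.72216796875, -23.22117042541504), 20.23609161376953) [447.9 -25.2 118. ]
[ 404.3 -177.7] 580 [81.10360985 70.88023549]
```

The bottle stands centred on green. The spice jar is at (402.5,-177), with 25 mm clearance from the pink one. I'll grip it, lift 140 mm to clear everything, and carry it to black (641.5,97).

```bash
python3 -m crank '[[100,0,0,30,0,0,0],[100,0,0,70,0,0,0],[100,0,0,110,0,0,0],[100,0,0,140,0,0,0],[100,0,0,159,0,0,0],[100,0,0,159,0,0,0],[0,0,0,159,0,0,0],[0,0,0,159,0,0,0],[0,0,0,159,0,0,0],[0,0,0,159,0,0,0]]' 20
python3 -m crank '[[0,0,0,0,0,0,0],[0,0,0,0,0,0,0],[0,0,0,0,0,0,0],[0,0,0,0,0,0,0],[0,0,0,-10,0,0,0],[0,0,0,-40,0,0,0],[0,0,0,-80,0,0,0],[0,0,0,-115,0,0,0],[0,0,0,-135,0,0,0],[0,0,0,-140,0,0,0]]' 20
python3 -m crank '[[0,10,9,0,0,0,0],[0,35,31,0,0,0,0],[0,65,57,0,0,0,0],[0,95,83,0,0,0,0],[0,125,109,0,0,0,0],[0,155,135,0,0,0,0],[0,185,161,0,0,0,0],[0,215,188,0,0,0,0],[0,245,214,0,0,0,0],[0,264,231,0,0,0,0]]'
python3 -m crank '[[0,8,6,0,0,0,0],[0,9,7,0,0,0,0],[0,9,7,0,0,0,0],[0,9,7,0,0,0,0]]'
python3 - <<'E'
from h import *
c=optics.calibration("wrist"); p,d=optics.camera("wrist")
print(manip.read_state()["eef_pos"].round(1))
X,u,v=cloud(d,c)
x0=np.array((641.5,97.))
P=X[(X[:,2]>4)&(X[:,2]<9.5)][:,:2]; P=P[np.hypot(*(P-x0).T)<50]
for t in (12,6,4):
    s=abs(np.hypot(*(P-x0).T)-38.2)<t; x0=circ(P[s],38.2,x0)
print(x0.round(1),s.sum(), np.ptp(P[s],axis=0))
E
```

```text
clock: 18.95
eef_pos: [403.4, -176.2, 43.2]
eef_rot: [3.14, 0.001, 1.571]
wrist_force: [0.3, -0.0, 0.7]
finger_gap: 65.2
finger_force: 0.0
clock: 19.95
eef_pos: [403.6, -176.3, 185.0]
eef_rot: [3.138, 0.002, 1.571]
wrist_force: [0.1, -0.1, -1.5]
finger_gap: 40.9
finger_force: 20.0
clock: 20.95
eef_pos: [634.5, 91.3, 179.8]
eef_rot: [-3.138, -0.0, 1.572]
wrist_force: [-0.1, -0.2, -1.4]
finger_gap: 40.5
finger_force: 20.0
clock: 21.35
eef_pos: [640.5, 96.1, 182.4]
eef_rot: [-3.141, 0.0, 1.57]
wrist_force: [-0.3, 0.0, -0.6]
finger_gap: 40.6
finger_force: 20.0
[640.6  96.1 182.7]
[642.2  97.2] 666 [80.8587802  71.95601965]
```

```bash
python3 -m crank '[[0,0,1,30,0,0,0],[0,0,1,65,0,0,0],[0,0,1,100,0,0,0],[0,0,1,122,0,0,0],[0,0,1,134,0,0,0],[0,0,1,139,0,0,0],[0,0,1,139,0,0,0],[0,0,1,139,0,0,0]]'
python3 -m crank '[[100,0,0,0,0,0,0],[100,0,0,0,0,0,0],[100,0,0,0,0,0,0],[100,0,0,0,0,0,0],[100,0,0,-20,0,0,0],[100,0,0,-60,0,0,0],[100,0,0,-100,0,0,0],[100,0,0,-140,0,0,0],[100,0,0,-158,0,0,0],[100,0,0,-158,0,0,0]]'
python3 -m crank '[[100,5,-15,0,0,0,0],[100,15,-45,0,0,0,0],[100,25,-75,0,0,0,0],[100,35,-105,0,0,0,0],[100,45,-135,0,0,0,0],[100,53,-158,0,0,0,0],[100,57,-168,0,0,0,0],[100,57,-168,0,0,0,0],[100,57,-168,0,0,0,0]]'
python3 - <<'E'
from h import *
c=optics.calibration("wrist"); p,d=optics.camera("wrist")
print(manip.read_state()["eef_pos"].round(1))
X,u,v=cloud(d,c); x=X[:,:2]
for nm,q,h in(("spice",(642,97),108),("jar",(474,154),69),("bottle",(448,-25),119)):
    m=(abs(X[:,2]-h)<6)&(np.hypot(X[:,0]-q[0],X[:,1]-q[1])<40)
    if m.sum(): print(nm,cv2.minEnclosingCircle(X[m,:2].astype(np.float32)),np.median(X[m],0).round(1))
E
```

```text
clock: 22.2
eef_pos: [642.6, 96.9, 44.9]
eef_rot: [3.14, -0.0, 1.571]
wrist_force: [0.0, -0.3, -1.8]
finger_gap: 40.6
finger_force: 20.0
clock: 23.2
eef_pos: [642.9, 97.1, 204.7]
eef_rot: [3.136, -0.0, 1.571]
wrist_force: [-0.5, -0.9, 0.2]
finger_gap: 94.2
finger_force: 0.0
clock: 24.1
eef_pos: [474.6, 153.8, 201.1]
eef_rot: [-3.141, 0.0, 1.571]
wrist_force: [-0.7, -0.7, 0.0]
finger_gap: 93.9
finger_force: 0.0
[474.7 153.7 201.1]
spice ((642.2582397460938, 97.00177764892578), 20.792312622070312) [639.8  98.8 108.5]
jar ((474.13983154296875, 154.01588439941406), 29.306560516357422) [473.7 155.2  68.8]
bottle ((449.482666015625, -21.74167251586914), 19.91150665283203) [449.  -18.7 118.1]
```

The spice jar is centred on black at (642,97), and the purple jar is at (474,154). This is the last move, and it passes high over the bottle.

```bash
python3 -m crank '[[100,0,0,30,0,0,0],[100,0,0,70,0,0,0],[100,0,0,110,0,0,0],[100,0,0,140,0,0,0],[100,0,0,160,0,0,0],[100,0,0,160,0,0,0],[0,0,0,160,0,0,0],[0,0,0,160,0,0,0],[0,0,0,160,0,0,0],[0,0,0,160,0,0,0]]' 20
python3 -m crank '[[0,0,0,0,0,0,0],[0,0,0,0,0,0,0],[0,0,0,0,0,0,0],[0,0,0,-10,0,0,0],[0,0,0,-40,0,0,0],[0,0,0,-80,0,0,0],[0,0,0,-120,0,0,0],[0,0,0,-140,0,0,0],[0,0,0,-145,0,0,0],[0,0,0,-145,0,0,0]]' 20
python3 -m crank '[[0,-12,-3,0,0,0,0],[0,-42,-9,0,0,0,0],[0,-80,-17,0,0,0,0],[0,-120,-25,0,0,0,0],[0,-160,-34,0,0,0,0],[0,-200,-42,0,0,0,0],[0,-240,-51,0,0,0,0],[0,-280,-59,0,0,0,0],[0,-310,-65,0,0,0,0],[0,-327,-69,0,0,0,0]]'
python3 -m crank '[[0,-4,-1,0,0,0,0],[0,-4,-1,0,0,0,0],[0,-4,-1,0,0,0,0]]'
python3 - <<'E'
from h import *
c=optics.calibration("wrist"); p,d=optics.camera("wrist")
print(manip.read_state()["eef_pos"].round(1))
X,u,v=cloud(d,c)
x0=np.array((404,-177.))
P=X[(X[:,2]>4)&(X[:,2]<9.5)][:,:2]; P=P[np.hypot(*(P-x0).T)<50]
for t in (12,6,4):
    s=abs(np.hypot(*(P-x0).T)-38.2)<t; x0=circ(P[s],38.2,x0)
print(x0.round(1),s.sum(), np.ptp(P[s],axis=0))
E
```

```text
clock: 25.15
eef_pos: [474.4, 154.1, 42.2]
eef_rot: [3.14, -0.0, 1.571]
wrist_force: [0.8, 0.4, -0.7]
finger_gap: 65.4
finger_force: 0.0
clock: 26.15
eef_pos: [473.9, 154.0, 186.5]
eef_rot: [3.141, -0.0, 1.571]
wrist_force: [0.4, -0.0, -1.7]
finger_gap: 57.0
finger_force: 20.0
clock: 27.15
eef_pos: [403.3, -175.2, 185.0]
eef_rot: [-3.139, -0.001, 1.569]
wrist_force: [0.9, 0.7, 0.1]
finger_gap: 56.9
finger_force: 20.0
clock: 27.45
eef_pos: [403.8, -176.3, 185.9]
eef_rot: [-3.141, -0.001, 1.571]
wrist_force: [-0.4, -0.7, -0.8]
finger_gap: 57.1
finger_force: 20.0
[ 404.  -176.2  186.1]
[ 404.3 -177.6] 565 [80.68806921 60.96003877]
```

```bash
python3 -m crank '[[0,0,0,30,0,0,0],[0,0,0,65,0,0,0],[0,0,0,100,0,0,0],[0,0,0,125,0,0,0],[0,-1,0,138,0,0,0],[0,-1,0,144,0,0,0],[0,-1,0,144,0,0,0],[0,-1,0,144,0,0,0]]'
python3 -m crank '[[100,0,0,0,0,0,0],[100,0,0,0,0,0,0],[100,0,0,0,0,0,0],[100,0,0,0,0,0,0],[100,0,0,-20,0,0,0],[100,0,0,-60,0,0,0],[100,0,0,-100,0,0,0],[100,0,0,-140,0,0,0],[100,0,0,-180,0,0,0],[100,0,0,-180,0,0,0]]'
python3 - <<'E'
from h import *
for n in("scene","side"):
    c=optics.calibration(n); p,d=optics.camera(n); X,u,v=cloud(d,c)
    for nm,q,h in(("jar/purple",(404,-177),69),("bottle/green",(448,-25),119),("shaker/grey",(423.5,280),79),("spice/black",(641.5,97),108)):
        m=(abs(X[:,2]-h)<5)&(np.hypot(X[:,0]-q[0],X[:,1]-q[1])<35)
        print(n,nm,[np.round(a,1) for a in cv2.minEnclosingCircle(X[m,:2].astype(np.float32))],np.percentile(X[m,2],90).round(1))
    if n=="scene": cv2.imwrite("pics/end.png",p[:,:,::-1])
    else: cv2.imwrite("pics/end_side.png",p[:,:,::-1])
E
```

```text
clock: 28.3
eef_pos: [404.4, -177.8, 42.9]
eef_rot: [3.141, 0.0, 1.571]
wrist_force: [-0.9, 0.1, -0.5]
finger_gap: 56.5
finger_force: 20.0
clock: 29.3
eef_pos: [405.5, -178.8, 227.3]
eef_rot: [3.134, 0.004, 1.571]
wrist_force: [0.4, 1.1, -0.8]
finger_gap: 93.4
finger_force: 0.0
scene jar/purple [array([ 405.4, -178.1]), np.float64(31.9)] 71.0
scene bottle/green [array([448.5, -22.1]), np.float64(21.1)] 120.2
scene shaker/grey [array([422.7, 280. ]), np.float64(20.9)] 79.5
scene spice/black [array([641.7,  97.8]), np.float64(21.2)] 110.5
side jar/purple [array([ 403.7, -178. ]), np.float64(29.6)] 70.5
side bottle/green [array([447.2, -24.9]), np.float64(20.4)] 119.8
side shaker/grey [array([424.7, 274.7]), np.float64(20.3)] 79.8
side spice/black [array([640.3,  95. ]), np.float64(21.4)] 110.1
```

View pics/end_side.png

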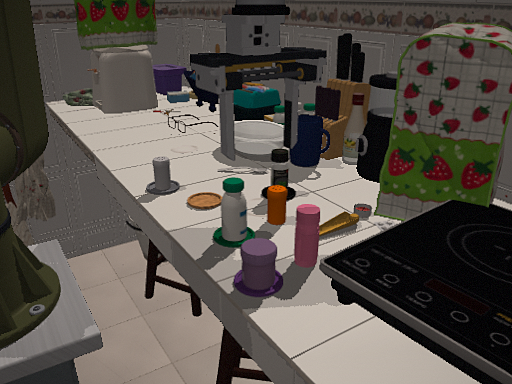

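All four stand upright on their own coasters: jar (258,265), bottle (234,210), shaker (161,175), spice jar (279,172). The cork coaster is empty (205,200) and the scoop hasn't moved.

```bash
python3 -c "
from cell import manip; print(manip.sign_off())"
```

```text
the job is handed in; nothing more can be done
None
```

Each of the four containers now stands upright on the coaster of its own colour, within about 6 mm of centre by the cameras; the cork coaster is empty, the scoop was left alone, and the job was handed in at about 29 s of robot time (no verdict was returned).

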